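# Slide a copper blank under the punch bridge and punch it

### The arm

A 6-joint arm with a two-finger parallel gripper is mounted at the origin on the work surface. World frame = base frame: x ahead of the robot, y to its left, z up, the work surface at z = 0. Lengths are in m, angles in rad, forces in N, time in s.
With the tool pointing down it reaches from about 0.425 to 0.95 m from the base axis. Payload 14.7 kg.
Tool frame: the origin (TCP) lies between the finger pads; the fingertips stand tip_extent ahead of it and the grasp point (between the pads) lies 6 mm ahead of it (tip_extent is the distance from the TCP to the fingertips, in m); z points along the fingers, y is the line along which they close (so a half turn about z gives the same grasp; the last joint's range is limited). The gripper opens to 85 mm and grips with 20 to 120 N. Pads are 22 mm wide; open, the fingers measure 114 mm over their backs; the gripper's body (76 mm by 85 mm) begins 54 mm behind the grasp point. The pads swing forward as they close: fully open they stand 13 mm farther back than shut.
Start: joints at [1.203, 0.48, 1.596, -0, 1.065, -0.047], TCP at [0.205, 0.617, 0.256] pointing down, gripper open.
Joint ranges: [-2.75, 2.75], [-0.82, 2.05], [0.23, 2.67], [-1.56, 4.7], [0.09, 2.69], [-2.92, 2.92]. Speed limits (rad/s): [1.89, 1.89, 2.39, 3.01, 3.01, 3.01].

### API

Orientations are given as a rotation vector (axis times angle).
In Python, from workcell import sense, capture, camera_params, hand_in, tip_extent gives the robot as it stands.
- The arm moves only by the tool jog_arm, never from a script. Its argument "series" is a list that holds one entry, the list of rows, each a list of 7 numbers: the shift along the tool's x, y, z in mm, then the turn, a rotation vector about the tool's x, y, z in rad, then the closure, from 0 (fully open) to 1 (shut). In form: [[[dx, dy, dz, ax, ay, az, claw], ...]]. A call has 1 to 20 rows; each row shifts and turns the commanded pose from where the row before left it, along the tool's axes as they then stand; what a row does not reach is not made up. A row lasts 1/10 s, in which the tool goes at most 50 mm and 8.59 degrees, less where a joint would pass 70% of its speed; a pose out of reach is approached as far as the arm can. A call is refused whole if a number of a shift passes 50 or a number of a turn 0.15, either way. A call with a gripper value outside its range is refused whole. The fingers move at their own pace and stop on an object; "squeeze" is the grip in N (left out, the last holds). Time passes only in rows, so rows that do not move let the fingers close. It gives the time, the measured TCP pose, the force, the opening and the grip force at its end, in the units of the state.
- sense(): the state, without advancing time (a new reading comes with each control period).
- capture(name): name is "side" or "top" or "wrist"; returns the picture (400x640x3 uint8, red, green, blue); there is no depth.
- camera_params(name): a dict with "intrinsics" (3x3 intrinsics, pixels), "T" (4x4, takes a point from camera to world coordinates). Camera axes: x right, y up, looking along -z (the intrinsics and any distortion apply to the point x, -y, -z); pixel columns grow to the right and rows downward; lengths in m; the calibration is good to about 2 mm. A picture is of the moment at which its call begins: read the wrist's pose just before it. camera_params takes no time and is no camera call; for the wrist camera it gives the pose at the moment of the call.
- hand_in(): hands the job in; it is judged then, once.
The state is a dict: "clock": time; "joint_positions": joint angles; "dq": joint speeds; "joint_torque": joint torques, N m; "tool_pos": TCP position; "eef_rot": TCP orientation; "force": force on the tool from outside, world axes, zero at the start; "torque": the same for the moment, N m; "width": finger opening in m; "grasp_force": force on a finger pad.
Only numpy, scipy, OpenCV 4.12 (cv2) and the standard library are available. Lean on these libraries where they do the work, as an engineer would, in place of code of your own. Each camera call takes 0.05 s, during which the arm holds its last target. There are 200 camera calls.

### The job

Push the copper blank flat along the bench, squarely in under the low green bridge of the punch jig and fully home against the steel stop behind it, without ever lifting or tipping it. Only then press the red punch head all the way down with the fingertips, let it spring back up, and move clear. Nothing is to be gripped, and the cup, mallet and wooden block stay where they are.

Things in the scene. Friction and masses are not known exactly. Their poses are not given: they have to be found in the camera images.
- blank: Flat copper blank, 120 (its x) x 92 (its y) x 8 mm thick, 0.6 to 0.95 kg, too wide to grip, a dark cross scribed at the middle of its top. Origin: centre of its underside. It starts loose on the bench 130 to 180 mm before the jig's origin, up to 35 mm to one side and 0.4 rad out of line; its x is roughly the jig's x.
- jig: Punch jig bolted to the bench, immovable. Origin: on the bench top under the punch, midway between the bridge posts. Its +x is the way the blank slides in, z up. The blank, home, has its centre at this origin and its rear edge at x = -60 mm. Behind the bridge, green side rails 8 mm high (58 to 70 mm either side, x 18 to 87 mm) lead to the stop.
- bridge_mouth (a point): Middle of the front lower edge of the green bridge, where the blank goes in: 13 mm above the bench, at jig x = -18 mm. The bridge is 36 mm deep along jig x, its top 31 mm high; the opening between the posts is 108 mm wide, the bridge 148 mm, with 4 mm high bolted feet out to 95 mm either side of the middle.
- stop_face (a point): Middle of the front face of the steel stop behind the bridge, at bench height, at jig x = +60 mm. The stop is a bar 16 mm high, 140 mm wide, 26 mm deep; the blank's leading edge (92 mm wide) rests against it when home.
- punch (a joint): Travel of the spring-loaded punch, m: 0 up (rest), 0.008 fully down; it takes about 6 N to push it fully down and it springs back up when released.
- punch_top (a point): Centre of the top face of the red punch head, a disc 30 mm in diameter and 10 mm thick over the middle of the bridge; 57 mm above the bench when up; pressed straight down.
- cup: Bystander: open copper cup, 72 mm across the rim, 80 mm high, upright, origin at the centre of its underside.
- mallet: Bystander: wooden mallet lying on the bench, 235 mm long along its x, head (48 mm diameter, 90 mm along y) at its +x end, origin on the bench midway along its length to within 10 mm.
- wedge: Bystander: small wooden block 45 x 32 x 30 mm, beside the jig on the side of the jig's -y; origin at the centre of its underside.

How it is judged:
On the way, in this order (a step that is already met when the one before it is completed fails the run):
1. the blank lies flat under the bridge, home against the stop and square (x of blank in the frame of jig between -0.004 and 0.006 m and y of blank in the frame of jig between -0.012 and 0.012 m and angle between the x axis of blank and the x axis of jig, either way round below 0.08 rad and height (world z) of blank below 0.004 m), for 0.2 s.
2. the punch head is pressed fully down (value of joint punch above 0.0065 m), for 0.1 s.
At the end, for the whole second after the job is handed in: The blank lies flat and still under the bridge, within 4 mm of the stop, within 12 mm of the jig's centre line and within 0.08 rad of square; the punch has been pressed at least 6.5 mm down after that and is back up (under 1 mm) (all of step 1 and value of joint punch below 0.001 m and linear speed of blank below 0.01 m/s); the robot touches nothing.
It fails at once if the blank is lifted or tipped (origin over 8 mm above the bench, or tilted over 0.1 rad) (height (world z) of blank above 0.008 m or angle between blank's own z axis and vertical above 0.1 rad).
It fails at once if the punch is pressed (over 3 mm) while the blank is not home (value of joint punch above 0.003 m and not (x of blank in the frame of jig between -0.006 and 0.006 m and y of blank in the frame of jig between -0.014 and 0.014 m and angle between the x axis of blank and the x axis of jig, either way round below 0.1 rad and height (world z) of blank below 0.004 m)).
It fails at once if the cup, mallet or wooden block is moved over 20 mm (distance of any of cup, mallet, wedge from where it was at the start of the episode above 0.02 m).
It fails at once if the cup is tipped (angle between cup's own z axis and vertical above 0.3 rad).
It also fails if it takes over 72 s, if anything falls off the work surface, if the arm or the gripper's body presses on something with over 40 N, if the wrist force passes 120 N, or if a joint passes its speed limit or range.

## Working session

There is one attempt and no reset: what is moved stays moved. The work goes in short steps, Python scripts to look and compute and a tool call to move; the robot and the scene stay as the last step left them, time stands still between calls to the robot, and variables do not carry over. Pictures are saved under pics/ and viewed, at most 10 in all, crops included, and the job is handed in when it is done.

Besides the shell and the picture viewer there is one more tool, called after "Call:" by a JSON object that holds its "method" and its "body". jog_arm: Moves the arm, as the interface text tells. Its arguments: {"type":"object","properties":{"series":{"type":"array","items":{"type":"array","items":{"type":"array","items":{"type":"number"}}}},"squeeze":{"type":"number"}},"required":["series"]}

```bash
mkdir -p pics; python3 - <<'E'
from workcell import *
import cv2
print(sense(), tip_extent if not callable(tip_extent) else tip_extent())
for n in ("top","side"):
    p=camera_params(n); print(n,p["intrinsics"],p["T"],[k for k in p])
    cv2.imwrite(f"pics/{n}0.png",capture(n)[:,:,::-1])
E
```

```text
{'clock': 0.0, 'joint_positions': array([ 1.20340666e+00,  4.80826413e-01,  1.59683591e+00,  3.18777159e-06,
        1.06508231e+00, -4.65770960e-02]), 'dq': array([-0.00042564,  0.00067875, -0.00029279,  0.00156863, -0.00153089,
       -0.00092819]), 'joint_torque': array([-1.75649220e-03, -9.50665212e+01, -4.30201042e+01,  8.89543594e-05,
        1.18523795e-02,  5.09370875e-05]), 'tool_pos': array([0.20480708, 0.61651695, 0.25569004]), 'eef_rot': array([-5.01737021e-01, -3.10102510e+00,  1.76985421e-03]), 'force': array([0.40914509, 0.31456087, 0.15646192]), 'torque': array([-0.01813921, -0.04735221, -0.01849124]), 'grasp_force': 0.0, 'width': 0.08559114314118994} 0.025
top [[502.18342794   0.         323.34436449]
 [  0.         502.18342794 197.94942143]
 [  0.           0.           1.        ]] [[ 0.00698318  0.97757431 -0.21047497  0.37968339]
 [-0.99996286  0.00788988  0.00346844 -0.02662101]
 [ 0.00505128  0.21044293  0.97759309  1.22132519]
 [ 0.          0.          0.          1.        ]] ['intrinsics', 'T']
side [[518.9495448    0.         316.5701423 ]
 [  0.         518.9495448  202.77052886]
 [  0.           0.           1.        ]] [[ 0.99476948  0.05795148 -0.08411482  0.50462581]
 [-0.10211769  0.54505412 -0.83215863 -1.0536324 ]
 [-0.00237769  0.83639562  0.54812107  0.76261595]
 [ 0.          0.          0.          1.        ]] ['intrinsics', 'T']
```

View pics/top0.png

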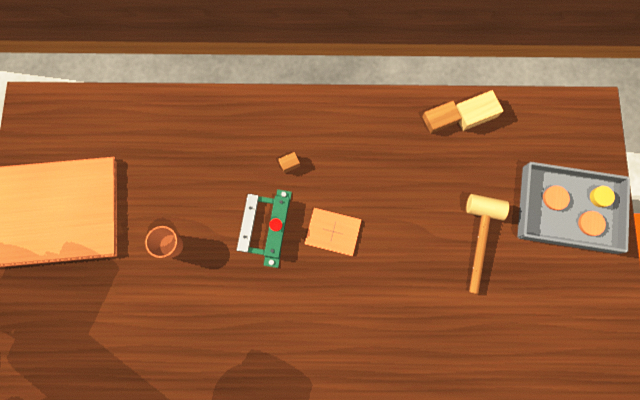

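View pics/side0.png

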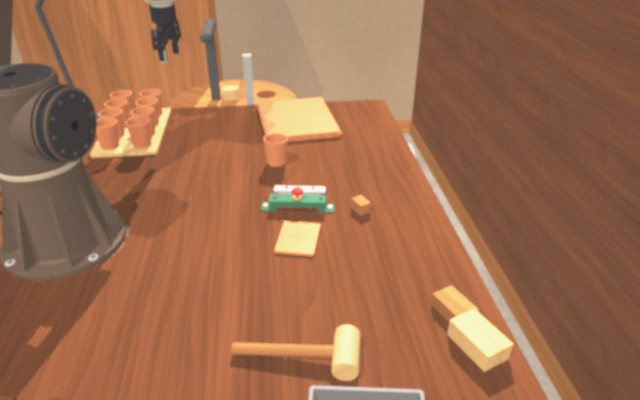

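The top view shows the blank around pixel (333,231), the bridge (278,228) with the red punch (276,225), and the stop (247,223). The insertion direction is image-left, about world +y. In the side view the punch is at (297,193) and the blank at (298,238).

```bash
cat > h.py <<'E'
from workcell import *
import cv2, numpy as np
def ray(n,uv,P=None):
    P=P or camera_params(n);K=P["intrinsics"];T=P["T"]
    d=np.linalg.inv(K)@[uv[0],uv[1],1]; d=T[:3,:3]@[d[0],-d[1],-d[2]]
    return T[:3,3],d/np.linalg.norm(d)
def plane(n,uv,z,P=None):
    o,d=ray(n,uv,P); return o+d*(z-o[2])/d[2]
def tri(a,ua,b,ub,Pa=None,Pb=None):
    (o,d),(p,e)=ray(a,ua,Pa),ray(b,ub,Pb)
    s=np.linalg.lstsq(np.c_[d,-e],p-o,rcond=None)[0]
    x,y=o+s[0]*d,p+s[1]*e; return (x+y)/2,np.linalg.norm(x-y)
def mask(img,kind,roi):
    h,s,v=[c.astype(int) for c in cv2.split(cv2.cvtColor(img,cv2.COLOR_RGB2HSV))]
    m={'green':(h>55)&(h<90)&(s>90),'red':((h<5)|(h>174))&(s>190)&(v>120),
       'blank':(h<22)&(v>165)&(s>60),'white':(s<60)&(v>140)}[kind]
    r=np.zeros(m.shape,bool);x0,y0,x1,y1=roi;r[y0:y1,x0:x1]=1
    m=(m&r).astype(np.uint8)
    n,l,st,c=cv2.connectedComponentsWithStats(m)
    if n<2:return None
    i=1+st[1:,4].argmax(); k=(l==i).astype(np.uint8)
    cn=max(cv2.findContours(k,cv2.RETR_EXTERNAL,cv2.CHAIN_APPROX_NONE)[0],key=cv2.contourArea)
    return c[i],st[i,4],cn
E
python3 - <<'E'
from h import *
np.set_printoptions(precision=4,suppress=True)
t=capture("top");s=capture("side")
R=dict(top=(225,180,375,280),side=(250,175,345,265))
M={(n,k):mask(i,k,R[n]) for n,i in(("top",t),("side",s)) for k in('green','red','blank','white')}
for k,v in M.items(): print(k,v[0],v[1],cv2.minAreaRect(v[2])) if v else print(k,None)
print("red",tri("top",M['top','red'][0],"side",M['side','red'][0]))
print("blank tri",tri("top",M['top','blank'][0],"side",M['side','blank'][0]))
def rect(n,k,z):
    w=np.array([plane(n,p[0],z)[:2] for p in M[n,k][2]],np.float32)
    r=cv2.minAreaRect(w*1000);print(n,k,r);return r
for n in R:
    rect(n,'blank',.008); rect(n,'white',.016); rect(n,'green',.02)
    print(plane(n,M[n,'red'][0],.056))
E
```

```text
('top', 'green') [274.3285 228.3519] 1026 ((268.5234375, 226.66091918945312), (31.82198715209961, 76.36688995361328), 10.154266357421875)
('top', 'red') [275.3033 224.4754] 122 ((275.0, 224.5), (11.0, 12.0), 90.0)
('top', 'blank') [332.6111 231.4153] 1936 ((332.5, 231.50003051757812), (50.204872131347656, 39.04823303222656), 14.03624439239502)
('top', 'white') [247.2013 222.7218] 611 ((247.1149139404297, 222.52191162109375), (10.992835998535156, 57.864418029785156), 10.784297943115234)
('side', 'green') [310.4062 199.7812] 64 ((310.5, 200.0), (6.0, 15.0), 90.0)
('side', 'red') None
('side', 'blank') [300.1346 223.9395] 4843 ((297.0, 219.49996948242188), (93.99998474121094, 88.99998474121094), -0.0)
('side', 'white') [312.9394 190.2554] 231 ((312.0, 190.5), (9.0, 26.0), 90.0)Traceback (most recent call last):
  File "<stdin>", line 7, in <module>
TypeError: 'NoneType' object is not subscriptable
```

```bash
python3 - <<'E'
from h import *
np.set_printoptions(precision=4,suppress=True)
t=capture("top");s=capture("side")
hs=cv2.cvtColor(s,cv2.COLOR_RGB2HSV)
for n,(u,v) in dict(red=(297,190),red2=(297,194),blank=(292,240),blank2=(308,246),table=(270,240),table2=(335,240),bridge=(280,202),bridge2=(315,202)).items(): print(n,hs[v,u])
h,sa,v=[c.astype(int) for c in cv2.split(hs)]
def comp(m,roi):
    r=np.zeros(m.shape,bool);x0,y0,x1,y1=roi;r[y0:y1,x0:x1]=1
    n,l,st,c=cv2.connectedComponentsWithStats((m&r).astype(np.uint8))
    i=1+st[1:,4].argmax();k=(l==i).astype(np.uint8)
    return c[i],st[i,4],max(cv2.findContours(k,cv2.RETR_EXTERNAL,cv2.CHAIN_APPROX_NONE)[0],key=cv2.contourArea)
rt=mask(t,'red',(225,180,375,280))
rs=comp(((h<5)|(h>172))&(sa>150)&(v>120),(285,182,310,204))
bs=comp((h<25)&(v>200)&(sa<165),(265,215,330,262))
bt=mask(t,'blank',(295,195,375,270)); wt=mask(t,'white',(225,180,270,260)); gt=mask(t,'green',(225,180,300,280))
print("side red",rs[:2],"side blank",bs[:2],cv2.minAreaRect(bs[2]))
print("red tri",tri("top",rt[0],"side",rs[0]),"blank tri",tri("top",bt[0],"side",bs[0]))
def rect(n,c,z,nm):
    w=np.array([plane(n,p[0],z)[:2] for p in c[2]],np.float32)*1000
    r=cv2.minAreaRect(w);print(n,nm,r)
rect("top",bt,.008,"blank");rect("side",bs,.008,"blank");rect("top",wt,.016,"stop");rect("top",gt,.025,"green")
print(plane("top",rt[0],.057),plane("side",rs[0],.055))
E
```

```text
red [  3 144 247]
red2 [  1 177 233]
blank [ 25  88 247]
blank2 [ 27  75 247]
table [ 11 151 179]
table2 [ 10 151 186]
bridge [ 69  86 142]
bridge2 [ 68  87 176]
side red (array([296.3103, 192.2069]), np.int32(29)) side blank (array([292.8507, 237.6896]), np.int32(596)) ((297.01641845703125, 237.31967163085938), (45.72054672241211, 34.31304168701172), 5.194429397583008)
red tri (array([0.5669, 0.0819, 0.0509]), np.float64(4.459071304788575e-05)) blank tri (array([ 0.5527, -0.0544,  0.0089]), np.float64(0.009515406148720472))
top blank ((558.138427734375, -53.534263610839844), (122.86414337158203, 95.5256576538086), 75.6841812133789)
side blank ((559.84716796875, -51.919639587402344), (134.75845336914062, 100.12484741210938), 76.34434509277344)
top stop ((577.4627075195312, 153.1656951904297), (25.8701229095459, 141.47006225585938), 81.12596893310547)
top green ((566.2174682617188, 100.19957733154297), (76.26353454589844, 185.85922241210938), 81.54325103759766)
[0.566  0.0814 0.057 ] [0.5665 0.0754 0.055 ]
```

Jig: origin ≈ (0.566, 0.081), yaw 81.1°. The stop and punch agree on this, and the triangulated heights are plausible. The blank is at jig x −134, y −13 mm, yaw −5.4°. I'll push it 13 mm sideways from its −y side with a two-finger spread, squaring it, and then push from the rear.

Call:
{"method": "jog_arm", "body": {"series": [[[0,0,0,0,0,-0.083,0.45],[0,0,0,0,0,-0.083,0.45],[-29.5,-33.7,0,0,0,0,0.45],[-29.5,-33.7,0,0,0,0,0.45],[-29.5,-33.7,0,0,0,0,0.45],[-29.5,-33.7,0,0,0,0,0.45],[-29.5,-33.7,0,0,0,0,0.45],[-29.5,-33.7,0,0,0,0,0.45],[-29.5,-33.7,0,0,0,0,0.45],[-29.5,-33.7,0,0,0,0,0.45],[-29.5,-33.7,0,0,0,0,0.45],[-29.5,-33.7,0,0,0,0,0.45],[-29.5,-33.7,0,0,0,0,0.45],[-29.5,-33.7,0,0,0,0,0.45],[-29.5,-33.7,0,0,0,0,0.45],[-29.5,-33.7,0,0,0,0,0.45],[-29.5,-33.7,0,0,0,0,0.45],[-29.5,-33.7,0,0,0,0,0.45],[-29.5,-33.7,0,0,0,0,0.45],[-29.5,-33.7,0,0,0,0,0.45]]]}}

```text
clock: 2.3
tool_pos: [0.6368, -0.0662, 0.2563]
eef_rot: [0.243, 3.132, 0.0]
force: [0.2, 0.7, -0.2]
width: 0.0471
grasp_force: 0.0
```

```bash
cat > goto.py <<'E'
import sys
from h import *
from scipy.spatial.transform import Rotation as Ro
# jig frame target (mm): x y z yaw_of_tool_x (deg, world)
O=np.array([566.2,81.2]);a=np.radians(81.1);J=np.array([[np.cos(a),-np.sin(a)],[np.sin(a),np.cos(a)]])
def rep():
    s=sense();R=Ro.from_rotvec(s["eef_rot"]).as_matrix();p=s["tool_pos"]*1000
    print("t",round(s["clock"],2),"tcp",p.round(1),"jig",(J.T@(p[:2]-O)).round(1),"toolx",np.degrees(np.arctan2(R[1,0],R[0,0])).round(2),"tilt",R[2,:2].round(3),"F",s["force"].round(1),"w",round(s["width"],4))
    return p,R
p,R=rep()
if len(sys.argv)>1:
    x,y,z=map(float,sys.argv[1:4]);w=np.r_[O+J@[x,y],z]
    print("tool delta",(R.T@(w-p)).round(1))
E
python3 goto.py -134 -77 80
```

```text
t 2.3 tcp [636.8 -66.2 256.3] jig [-134.7  -92.5] toolx 171.12 tilt [-0.  0.] F [ 0.2  0.7 -0.2] w 0.0471
tool delta [ 15.6   0.7 176.3]
```

Call:
{"method": "jog_arm", "body": {"series": [[[0,0,35,0,0,0,0.45],[0,0,35,0,0,0,0.45],[0,0,35,0,0,0,0.45],[0,0,35,0,0,0,0.45],[0,0,35,0,0,0,0.45],[0,0,35,0,0,0,0.45],[0,0,7,0,0,0,0.45],[0,0,5,0,0,0,0.45],[0,0,3,0,0,0,0.45],[0,0,1,0,0,0,0.45],[0,0,1,0,0,0,0.45],[0,0,0,0,0,0,0.45]]]}}

```text
clock: 3.5
tool_pos: [0.6366, -0.0645, 0.0302]
eef_rot: [0.243, 3.131, -0.0]
force: [0.0, 1.1, -0.2]
width: 0.0473
grasp_force: 0.0
```

Call:
{"method": "jog_arm", "body": {"series": [[[0,0,1,0,0,0,0.45],[0,0,1,0,0,0,0.45],[0,0,1,0,0,0,0.45],[0,0,1,0,0,0,0.45],[0,0,1,0,0,0,0.45],[0,0,0,0,0,0,0.45]]]}}

```text
clock: 4.1
tool_pos: [0.6359, -0.0644, 0.0241]
eef_rot: [-0.243, -3.132, -0.0]
force: [0.2, -0.1, -0.2]
width: 0.0472
grasp_force: 0.0
```

Call:
{"method": "jog_arm", "body": {"series": [[[0,0,1,0,0,0,0.45],[0,0,1,0,0,0,0.45],[0,0,0,0,0,0,0.45]]]}}

```text
clock: 4.4
tool_pos: [0.6361, -0.0644, 0.0225]
eef_rot: [0.243, 3.132, -0.0]
force: [-1.8, 0.5, 5.4]
width: 0.0468
grasp_force: 2.7
```

Call:
{"method": "jog_arm", "body": {"series": [[[0,0,1,0,0,0,0.45],[0,0,0,0,0,0,0.45]]]}}

```text
clock: 4.6
tool_pos: [0.6362, -0.0644, 0.0225]
eef_rot: [0.243, 3.132, -0.0]
force: [-6.8, 0.7, 21.5]
width: 0.047
grasp_force: 10.7
```

Call:
{"method": "jog_arm", "body": {"series": [[[0,0,1,0,0,0,0.45],[0,0,0,0,0,0,0.45]]]}}

```text
clock: 4.8
tool_pos: [0.6362, -0.0644, 0.0224]
eef_rot: [0.243, 3.132, -0.0]
force: [-11.1, 1.2, 37.8]
width: 0.0473
grasp_force: 18.8
```

Contact with the bench is at TCP z 22.5 mm. I'll raise 4 mm and push sideways.

Call:
{"method": "jog_arm", "body": {"series": [[[0,0,-4,0,0,0,0.45],[4,0,0,0,0,0,0.45],[4,0,0,0,0,0,0.45],[3,0,0,0,0,0,0.45],[3,0,0,0,0,0,0.45],[3,0,0,0,0,0,0.45],[3,0,0,0,0,0,0.45],[3,0,0,0,0,0,0.45],[3,0,0,0,0,0,0.45],[3,0,0,0,0,0,0.45],[2,0,0,0,0,0,0.45],[2,0,0,0,0,0,0.45],[0,0,0,0,0,0,0.45],[0,0,0,0,0,0,0.45]]]}}

```text
clock: 6.2
tool_pos: [0.6032, -0.0593, 0.0243]
eef_rot: [-0.243, -3.132, 0.0]
force: [1.1, -0.2, 0.3]
width: 0.0472
grasp_force: 0.4
```

```bash
python3 goto.py -134 -57 24; python3 - <<'E'
from h import *
cv2.imwrite("pics/top1.png",cv2.resize(capture("top")[170:290,220:400,::-1],None,fx=4,fy=4))
E
```

```text
t 6.2 tcp [603.2 -59.3  24.3] jig [-133.1  -58.3] toolx 171.14 tilt [ 0.001 -0.   ] F [ 1.1 -0.2  0.3] w 0.0472
tool delta [ 1.3 -0.9  0.3]
```

View pics/top1.png

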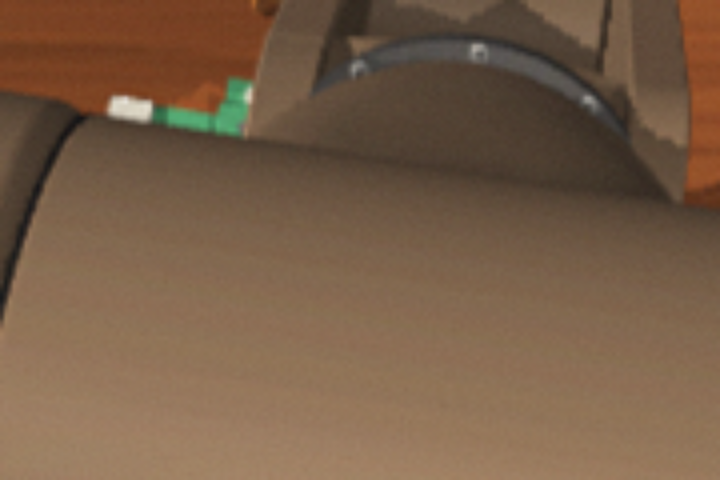

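The arm hides the blank. I'll back off, rise, turn by a quarter and go behind the blank, then look.

Call:
{"method": "jog_arm", "body": {"series": [[[-15,0,0,0,0,0,0.45],[-15,0,-5,0,0,0,0.45],[0,0,-40,0,0,0,0.45],[0,0,-40,0,0,0,0.45],[0,0,-40,0,0,0.143,0.45],[0,0,0,0,0,0.143,0.45],[0,0,0,0,0,0.143,0.45],[0,0,0,0,0,0.143,0.45],[0,0,0,0,0,0.143,0.45],[0,0,0,0,0,0.143,0.45],[0,0,0,0,0,0.143,0.45],[0,0,0,0,0,0.143,0.45],[0,0,0,0,0,0.143,0.45],[0,0,0,0,0,0.143,0.45],[0,0,0,0,0,0.141,0.45],[-36,-29,0,0,0,0,0.45],[-36,-29,0,0,0,0,0.45],[-36,-29,0,0,0,0,0.45],[0,0,0,0,0,0,0.45],[0,0,0,0,0,0,0.45]]]}}

```text
clock: 8.25
tool_pos: [0.5298, -0.1579, 0.1494]
eef_rot: [-2.389, -2.04, 0.0]
force: [0.3, 0.4, 0.1]
width: 0.0468
grasp_force: 0.0
```

```bash
python3 goto.py -230 0 24; python3 - <<'E'
from h import *
P=camera_params("wrist");print(P)
a=capture("top")[170:290,220:400,::-1];b=capture("wrist")[:,:,::-1]
cv2.imwrite("pics/w1.png",b);cv2.imwrite("pics/both.png",np.vstack([cv2.resize(b,(480,300)),cv2.resize(a,(450,300))[:, :].copy() if 0 else cv2.copyMakeBorder(cv2.resize(a,(450,300)),0,0,0,30,0)]))
E
```

```text
t 8.25 tcp [ 529.8 -157.9  149.4] jig [-241.8   -1. ] toolx 81.0 tilt [ 0. -0.] F [0.3 0.4 0.1] w 0.0468
tool delta [ 11.8  -1.  125.4]
{'intrinsics': array([[338.13831659,   0.        , 312.552592  ],
       [  0.        , 338.13831659, 207.95993639],
       [  0.        ,   0.        ,   1.        ]]), 'T': array([[ 9.87607598e-01,  1.49573996e-01,  4.75273780e-02,
         5.42568420e-01],
       [-1.56943350e-01,  9.41484235e-01,  2.98288820e-01,
        -8.06810847e-02],
       [-1.30026408e-04, -3.02051411e-01,  9.53291628e-01,
         2.66562022e-01],
       [ 0.00000000e+00,  0.00000000e+00,  0.00000000e+00,
         1.00000000e+00]])}
```

View pics/both.png

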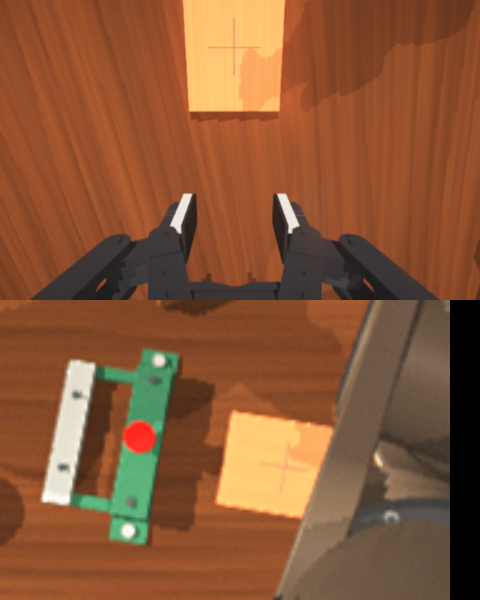

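The wrist view shows the blank almost aligned with the gripper: cross at full-frame (312,63), rear corners about (253,148) and (374,148). In the top view the cross is near (334,236).

```bash
python3 - <<'E'
from h import *
O=np.array([566.2,81.2]);a=np.radians(81.1);J=np.array([[np.cos(a),-np.sin(a)],[np.sin(a),np.cos(a)]])
P=camera_params("wrist")
j=lambda w:(J.T@(w[:2]*1000-O)).round(1)
for n,uv in dict(cross=(312,62.7),rl=(253,148),rr=(374,148)).items(): print(n,j(plane("wrist",uv,.008,P)))
print("top cross",j(plane("top",(334.4,236),.008)))
im=cv2.imread("pics/w1.png");hs=cv2.cvtColor(im,cv2.COLOR_BGR2HSV)
m=((hs[...,0]<24)&(hs[...,2]>150)&(hs[...,1]<190)).astype(np.uint8);m[175:]=0
# side edges per row, subsampled, in jig frame
for r in range(20,145,25):
    c=np.flatnonzero(m[r,200:430])+200
    if len(c):print(r,c[0],c[-1],j(plane("wrist",(c[0],r),.008,P)),j(plane("wrist",(c[-1],r),.008,P)))
E
```

```text
cross [-136.8   -2.4]
rl [-196.6   42.5]
rr [-196.7  -49.4]
top cross [-141.    -2.1]
20 219 402 [-110.   61.] [-110.   -63.8]
45 204 402 [-125.5   72.8] [-125.5  -65. ]
70 205 403 [-141.6   73.6] [-141.6  -67. ]
95 200 403 [-158.5   78.9] [-158.5  -68.4]
120 200 408 [-176.    80.6] [-176.1  -73.5]
```

The blank is square, at y ≈ −2.3 mm, with its rear edge at x ≈ −197. I'll descend, then push it to about 15 mm short of the stop.

Call:
{"method": "jog_arm", "body": {"series": [[[0,1,30,0,0,0,0.45],[0,0,30,0,0,0,0.45],[0,0,30,0,0,0,0.45],[0,0,25,0,0,0,0.45],[0,0,10,0,0,0,0.45],[8,0,0,0,0,0,0.45],[8,0,0,0,0,0,0.45],[7,0,0,0,0,0,0.45],[4,0,0,0,0,0,0.45],[4,0,0,0,0,0,0.45],[4,0,0,0,0,0,0.45],[4,0,0,0,0,0,0.45],[4,-0.2,0,0,0,0,0.45],[4,-0.2,0,0,0,0,0.45],[4,-0.2,0,0,0,0,0.45],[4,-0.2,0,0,0,0,0.45],[4,-0.2,0,0,0,0,0.45],[4,-0.2,0,0,0,0,0.45],[4,-0.2,0,0,0,0,0.45],[0,0,0,0,0,0,0.45]]]}}

```text
clock: 10.35
tool_pos: [0.5407, -0.0908, 0.0245]
eef_rot: [2.386, 2.043, 0.0]
force: [0.3, 0.6, 0.2]
width: 0.047
grasp_force: 0.0
```

```bash
python3 goto.py -71 -1 24; python3 - <<'E'
from h import *
a=capture("top")[170:290,220:400,::-1];b=capture("wrist")[:,:,::-1];c=capture("side")[170:280,240:360,::-1]
cv2.imwrite("pics/w2.png",b);cv2.imwrite("pics/both2.png",np.vstack([cv2.resize(b,(640,400))[:300],np.hstack([cv2.resize(a,(320,300)),cv2.resize(c,(320,300))])]))
E
```

```text
t 10.35 tcp [540.7 -90.8  24.5] jig [-173.9   -1.4] toolx 81.13 tilt [-0.     0.001] F [0.3 0.6 0.2] w 0.047
tool delta [102.9  -0.4   0.5]
```

View pics/both2.png

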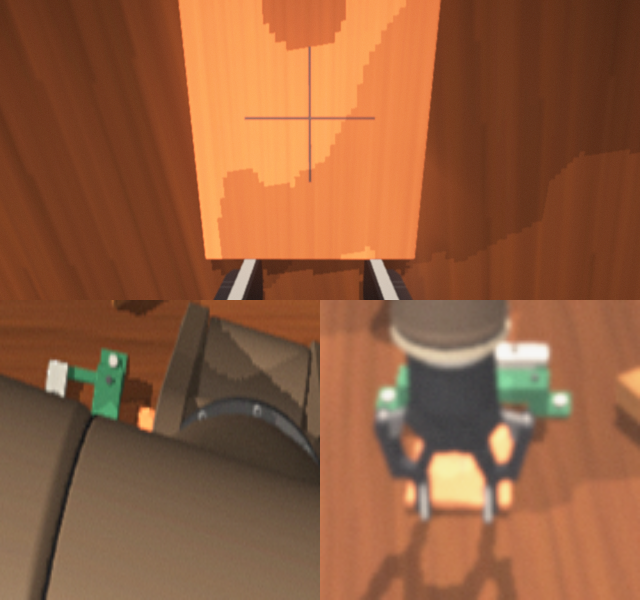

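The blank is square on both fingers, with the cross at (310,118) and the rear edge at row 258. I'll continue the push.

Call:
{"method": "jog_arm", "body": {"series": [[[4,0,0,0,0,0,0.45],[4,0,0,0,0,0,0.45],[4,0,0,0,0,0,0.45],[4,0,0,0,0,0,0.45],[4,0,0,0,0,0,0.45],[4,0,0,0,0,0,0.45],[4,0,0,0,0,0,0.45],[4,0,0,0,0,0,0.45],[4,0,0,0,0,0,0.45],[0,0,0,0,0,0,0.45]]]}}

```text
clock: 11.5
tool_pos: [0.546, -0.0547, 0.0243]
eef_rot: [-2.386, -2.043, -0.0]
force: [-0.1, 0.3, 0.6]
width: 0.0469
grasp_force: 0.0
```

Call:
{"method": "jog_arm", "body": {"series": [[[4,0,0,0,0,0,0.45],[4,0,0,0,0,0,0.45],[4,0,0,0,0,0,0.45],[4,0,0,0,0,0,0.45],[4,0,0,0,0,0,0.45],[4,0,0,0,0,0,0.45],[4,0,0,0,0,0,0.45],[4,0,0,0,0,0,0.45],[4,0,0,0,0,0,0.45],[4,0,0,0,0,0,0.45],[4,0,0,0,0,0,0.45],[4,0,0,0,0,0,0.45],[0,0,0,0,0,0,0.45]]]}}

```text
clock: 12.8
tool_pos: [0.5535, -0.0073, 0.0243]
eef_rot: [-2.386, -2.043, -0.0]
force: [-0.7, 0.1, -0.2]
width: 0.0469
grasp_force: 0.0
```

```bash
python3 goto.py -71 -1 24; python3 - <<'E'
from h import *
b=capture("wrist")[:,:,::-1]
cv2.imwrite("pics/w3.png",b)
E
```

```text
t 12.8 tcp [553.5  -7.3  24.3] jig [-89.4  -1.1] toolx 81.13 tilt [0. 0.] F [-0.7  0.1 -0.2] w 0.0469
tool delta [18.4 -0.1  0.3]
```

View pics/w3.png

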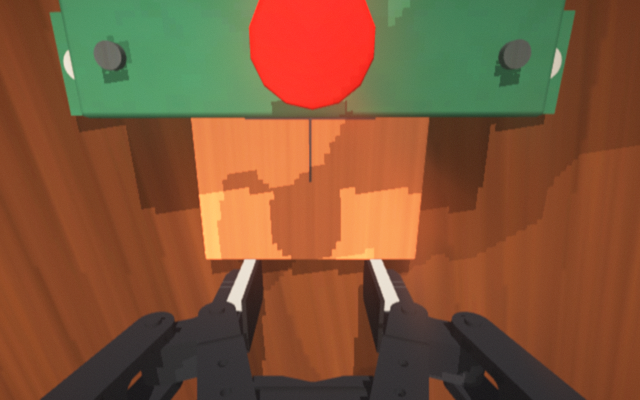

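Centred under the bridge: scribe line at column 310, punch at 312. Now the final millimetres, watching force.

Call:
{"method": "jog_arm", "body": {"series": [[[3,0,0,0,0,0,0.45],[3,0,0,0,0,0,0.45],[3,0,0,0,0,0,0.45],[3,0,0,0,0,0,0.45],[2,0,0,0,0,0,0.45],[1,0,0,0,0,0,0.45],[1,0,0,0,0,0,0.45],[0,0,0,0,0,0,0.45]]]}}

```text
clock: 13.65
tool_pos: [0.5559, 0.008, 0.0243]
eef_rot: [-2.387, -2.043, -0.0]
force: [-0.0, -2.4, 0.2]
width: 0.0471
grasp_force: 0.9
```

Call:
{"method": "jog_arm", "body": {"series": [[[1,0,0,0,0,0,0.45],[1,0,0,0,0,0,0.45],[0,0,0,0,0,0,0.45]]]}}

```text
clock: 13.95
tool_pos: [0.5561, 0.0099, 0.0243]
eef_rot: [-2.387, -2.043, 0.0]
force: [-0.4, -3.3, -0.3]
width: 0.0471
grasp_force: 1.7
```

Call:
{"method": "jog_arm", "body": {"series": [[[1,0,0,0,0,0,0.45],[0,0,0,0,0,0,0.45]]]}}

```text
clock: 14.15
tool_pos: [0.5563, 0.0109, 0.0243]
eef_rot: [-2.387, -2.043, -0.0]
force: [-1.2, -3.6, -0.2]
width: 0.0468
grasp_force: 1.8
```

```bash
python3 goto.py -71 -1 24
```

```text
t 14.15 tcp [556.3  10.9  24.3] jig [-71.   -1.1] toolx 81.12 tilt [0. 0.] F [-1.2 -3.6 -0.2] w 0.0468
tool delta [-0.  -0.1  0.3]
```

Expected home is about here; the force is still only sliding friction, so I'll probe on.

Call:
{"method": "jog_arm", "body": {"series": [[[1,0,0,0,0,0,0.45],[0,0,0,0,0,0,0.45]]]}}

```text
clock: 14.35
tool_pos: [0.5565, 0.0118, 0.0243]
eef_rot: [2.387, 2.043, -0.0]
force: [-0.8, -5.3, 0.7]
width: 0.0468
grasp_force: 2.5
```

Call:
{"method": "jog_arm", "body": {"series": [[[1,0,0,0,0,0,0.45],[0,0,0,0,0,0,0.45]]]}}

```text
clock: 14.55
tool_pos: [0.5567, 0.0121, 0.0243]
eef_rot: [2.386, 2.043, -0.001]
force: [-1.0, -16.5, 1.0]
width: 0.047
grasp_force: 7.7
```

Call:
{"method": "jog_arm", "body": {"series": [[[1,0,0,0,0,0,0.45],[0,0,0,0,0,0,0.45]]]}}

```text
clock: 14.75
tool_pos: [0.5567, 0.0124, 0.0243]
eef_rot: [2.386, 2.043, -0.002]
force: [-2.1, -26.1, 0.8]
width: 0.0471
grasp_force: 13.2
```

The stop is reached: force rising, motion stalled at TCP jig x ≈ −69.5. I'll back off, rise, shut the fingers and check.

Call:
{"method": "jog_arm", "body": {"series": [[[-3,0,0,0,0,0,0.45],[-10,0,0,0,0,0,0.45],[-15,0,0,0,0,0,0.45],[-15,0,-30,0,0,0,0.45],[0,0,-40,0,0,0,1],[0,0,-40,0,0,0,1],[0,0,0,0,0,0,1],[0,0,0,0,0,0,1],[0,0,0,0,0,0,1]]]}}

```text
clock: 15.65
tool_pos: [0.5495, -0.0291, 0.1336]
eef_rot: [-2.386, -2.042, 0.001]
force: [-0.9, 0.0, -0.7]
width: 0.0001
grasp_force: 0.0
```

```bash
python3 goto.py 0 0 95; python3 - <<'E'
from h import *
P=camera_params("wrist");b=capture("wrist");
O=np.array([566.2,81.2]);a=np.radians(81.1);J=np.array([[np.cos(a),-np.sin(a)],[np.sin(a),np.cos(a)]])
j=lambda w:(J.T@(w[:2]*1000-O)).round(1)
r=mask(b,'red',(150,0,500,300));t=mask(capture("top"),'red',(225,180,375,280))
if r: print("red wrist",r[0],r[1],j(plane("wrist",r[0],.056,P)))
if t: print("top",t[:2],j(plane("top",t[0],.056)))
if r and t: w=tri("wrist",r[0],"top",t[0],P); print("tri",w[0],w[1],j(w[0]))
np.save("Pw.npy",P["T"]); cv2.imwrite("pics/w4.png",b[:,:,::-1])
E
```

```text
t 15.65 tcp [549.5 -29.1 133.6] jig [-111.5   -0.5] toolx 81.1 tilt [ 0.    -0.001] F [-0.9  0.  -0.7] w 0.0001
tool delta [111.5  -0.5  38.6]
red wrist [313.4731382   30.23193775] 2699 [ 1.6 -1.5]
```

View pics/w4.png

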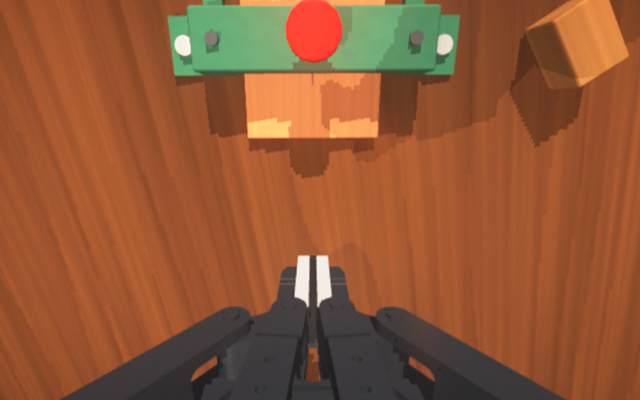

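The blank is square under the bridge, with its rear corners at (247,138) and (379,138) and the punch at (313,30). Quick numeric check of home distance relative to the punch.

```bash
python3 - <<'E'
from h import *
P=camera_params("wrist")
O=np.array([566.2,81.2]);a=np.radians(81.1);J=np.array([[np.cos(a),-np.sin(a)],[np.sin(a),np.cos(a)]])
j=lambda w:(J.T@(w[:2]*1000-O)).round(1)
im=cv2.imread("pics/w4.png")
for c in (262,300,350,366):
    g=np.abs(np.diff(im[115:160,c].astype(float).sum(1)));print(c,115.5+g.argmax())
for uv in ((247,137.5),(379,137.5)): print(j(plane("wrist",uv,.008,P)))
for uv in ((189,71),(441,72)): print("bridge",j(plane("wrist",uv,.031,P)))
E
```

```text
262 137.5
300 137.5
350 137.5
366 137.5
[-57.7  45.6]
[-57.7 -47.5]
bridge [-15.9  73.8]
bridge [-16.5 -78.1]
```

Relative to the bridge and punch (+1.7 mm bias), the rear edge is at −59.4 mm, so the blank is home, with y ≈ +0.7 and square. Now above the punch and down.

Call:
{"method": "jog_arm", "body": {"series": [[[30,1,0,0,0,0,1],[30,0,0,0,0,0,1],[30,0,0,0,0,0,1],[22,0,0,0,0,0,1],[0,0,20,0,0,0,1],[0,0,15,0,0,0,1],[0,0,10,0,0,0,1],[0,0,0,0,0,0,1],[0,0,0,0,0,0,1]]]}}

```text
clock: 16.65
tool_pos: [0.5683, 0.0816, 0.0891]
eef_rot: [-2.387, -2.042, 0.001]
force: [0.7, 0.5, -0.3]
width: -0.0001
grasp_force: 0.0
```

```bash
python3 goto.py 1.6 -1.5 82
```

```text
t 16.65 tcp [568.3  81.6  89.1] jig [ 0.8 -2. ] toolx 81.11 tilt [-0.    -0.001] F [ 0.7  0.5 -0.3] w -0.0001
tool delta [ 0.9 -0.5  7.1]
```

Call:
{"method": "jog_arm", "body": {"series": [[[0,0,3,0,0,0,1],[0,0,3,0,0,0,1],[0,0,2,0,0,0,1],[0,0,2,0,0,0,1],[0,0,2,0,0,0,1],[0,0,0,0,0,0,1]]]}}

```text
clock: 17.25
tool_pos: [0.5686, 0.0818, 0.0773]
eef_rot: [2.387, 2.043, 0.0]
force: [-0.6, -2.0, 3.7]
width: -0.0002
grasp_force: 1.7
```

Call:
{"method": "jog_arm", "body": {"series": [[[0,0,1,0,0,0,1],[0,0,1,0,0,0,1],[0,0,1,0,0,0,1],[0,0,0,0,0,0,1]]]}}

```text
clock: 17.65
tool_pos: [0.5686, 0.0818, 0.0743]
eef_rot: [2.387, 2.043, 0.0]
force: [1.5, -2.0, 5.1]
width: -0.0001
grasp_force: 2.6
```

Call:
{"method": "jog_arm", "body": {"series": [[[0,0,1,0,0,0,1],[0,0,0,0,0,0,1],[0,0,0,0,0,0,1]]]}}

```text
clock: 17.95
tool_pos: [0.5687, 0.0818, 0.0739]
eef_rot: [2.386, 2.043, 0.001]
force: [-2.1, -3.2, 14.9]
width: -0.0002
grasp_force: 7.2
```

Bottomed at TCP z 73.9: force jumped to 15 N, and the travel of about 8 mm is as expected. Release and move clear.

Call:
{"method": "jog_arm", "body": {"series": [[[0,0,-3,0,0,0,1],[0,0,-3,0,0,0,1],[0,0,-4,0,0,0,1],[0,0,-20,0,0,0,1],[0,0,-40,0,0,0,1],[0,0,-40,0,0,0,1],[-40,0,0,0,0,0,1],[-40,0,0,0,0,0,1],[-40,0,0,0,0,0,1],[0,0,0,0,0,0,1],[0,0,0,0,0,0,1]]]}}

```text
clock: 19.05
tool_pos: [0.5495, -0.0373, 0.1833]
eef_rot: [-2.388, -2.04, 0.0]
force: [-0.2, 0.0, 0.2]
width: 0.0006
grasp_force: 0.0
```

```bash
python3 goto.py; python3 - <<'E'
from h import *
cv2.imwrite("pics/w5.png",capture("wrist")[:,:,::-1])
E
```

```text
t 19.05 tcp [549.5 -37.3 183.3] jig [-119.7   -1.8] toolx 81.0 tilt [ 0.    -0.001] F [-0.2  0.   0.2] w 0.0006
```

View pics/w5.png

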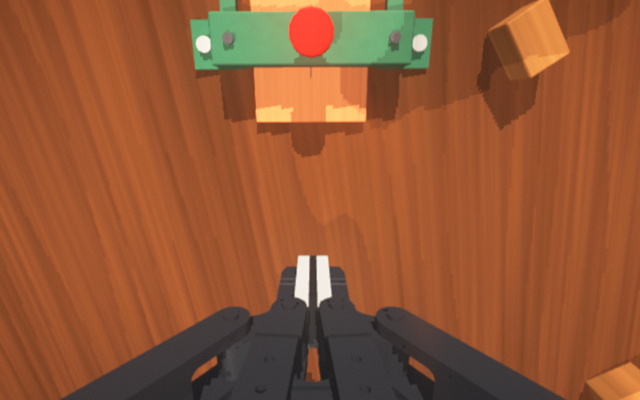

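The blank is still home and square (rear edge at row 122), the punch at (311,31) is back up, and the gripper is clear.

```bash
python3 -c "
from workcell import *
print(hand_in())"
```

```text
the job is handed in; nothing more can be done
None
```

The blank is home and square against the stop, the punch was pressed fully down and looked sprung back up, the arm is clear, and the job is handed in; no verdict was returned.

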